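# Open a child-proof tablet bottle in a one-handed bottle clamp

### The arm

A 6-joint arm with a two-finger parallel gripper is mounted at the origin on a cart in front of the work surface, level with it; the furniture and walls round the work are solid. World frame = base frame: x ahead of the robot, y to its left, z up, the work surface at z = 0. Lengths are in mm, angles in rad, forces in N, time in s.
With the tool pointing down it reaches from about 325 to 775 mm from the base axis. Payload 9.3 kg.
Tool frame: the origin (TCP) lies at the very end of the fingers, on their centre line; the grasp point (between the pads) lies 19 mm behind it; z points along the fingers, y is the line along which they close (so a half turn about z gives the same grasp; the last joint's range is limited). The gripper opens to 85 mm and grips with 20 to 120 N. Pads are 22 mm wide; open, the fingers measure 114 mm over their backs; the gripper's body (76 mm by 85 mm) begins 54 mm behind the grasp point. The pads swing forward as they close: fully open they stand 13 mm farther back than shut.
Start: joints at [1.107, 0.259, 0.021, 1.334, 0, 1.418], TCP at [168.202, 523.645, 231.279] pointing down, gripper open.
Joint ranges: [-3.04, 3.04], [-0.91, 1.82], [-1.04, 1.36], [-1.92, 1.95], [-1.52, 1.45], [-3.14, 3.14]. Speed limits (rad/s): [2.22, 2.22, 2.79, 3.14, 3.14, 3.14].

### API

Orientations are given as [roll, pitch, yaw] about the fixed x, y, z axes, in that order (R = Rz(yaw) Ry(pitch) Rx(roll)).
In Python, from plant import status, eyes, job_done, nets gives the robot as it stands.
- The arm moves only by the tool play_rows, never from a script. Its argument "increments" is a list of rows, each a list of 2 entries, a list of its own where there are three numbers: the shift along the tool's x, y, z in parts of the range, where 1.0 means 0.8 m, then the turn about the tool's z in a scale on which 1.0 is 4 rad. In form: [[[x, y, z], yaw], ...]. A call has 1 to 8 rows; each row is the pose to reach, as a shift and turn from the pose commanded when the call began, along the tool's axes at that moment; what a row does not reach only later rows make up. A row lasts 1/12 s, in which the tool goes at most 41.7 mm and 7.16 degrees, less where a joint would pass 70% of its speed; a pose out of reach is approached as far as the arm can. No shift or turn number may pass 1 either way. A call with a gripper value outside its range is refused whole. "grip" is the closure, from -1 (fully open) to 1 (shut), set as the call begins (left out, the last holds). The fingers move at their own pace and stop on an object; the grip force is fixed at half the most. Time passes only in rows, so rows that repeat a pose let the fingers close. It gives the time, the measured TCP pose, the force, the opening and the grip force at its end, in the units of the state.
- status.get_state(): the state, without advancing time (a new reading comes with each control period).
- eyes.capture(name): name is "side" or "top" or "wrist"; returns a dict with "frame" (384x512x3 uint8, red, green, blue), "z_map" (384x512 float32, mm along the optical axis (not along the pixel's ray), 0 where there is no reading), "camera_matrix" (3x3 intrinsics, pixels), "xyz" and "orientation" of the camera in the world. Camera axes: x right, y up, looking along -z (the intrinsics and any distortion apply to the point x, -y, -z); pixel columns grow to the right and rows downward; lengths in mm; the calibration is good to about 2 mm. A picture is of the moment at which its call begins.
- job_done(): hands the job in; it is judged then, once.
Trained networks look in a picture, given as the dict that the camera call returned (one of the last four; its "shot" number tells which), for a name from the list of things; names that differ only in an ending like _2 or _b are one class to them, and where a whole thing is asked for, a point or a joint stands for the part that bears it (a point fixed in the world has none). Each returns a list of dicts, best first, with "score" (0 to 1); they miss things now and then, are a little off and sometimes report something else, mostly with a low value. They report only what shows in the picture. A call takes as long as a camera call.
- nets.look_for(picture, query): "bbox" ([left, top, right, bottom] in pixels, round what is visible of it).
- nets.outline_of(picture, query): "mask" (384x512 bool, what is visible of it) and "bbox" ([left, top, right, bottom] in pixels, round what is visible of it).
- nets.pinpoint(picture, query): "location" ([column, row] in pixels: a listed point, or the origin of a listed thing).
The state is a dict: "time_s": time; "joints": joint angles; "joint_velocities": joint speeds; "joint_torque": joint torques, N m; "eef_pos": TCP position; "orientation": TCP orientation; "contact_force": force on the tool from outside, world axes, zero at the start; "torque": the same for the moment, N m; "grip_width": finger opening in mm; "gripper_force": force on a finger pad.
Only numpy, scipy, OpenCV 4.12 (cv2) and the standard library are available. Lean on these libraries where they do the work, as an engineer would, in place of code of your own. Each camera call takes 0.05 s, during which the arm holds its last target. There are 200 camera calls.

### The job

Open the child-proof tablet bottle that stands loosely in the bottle clamp: first swing the clamp's small cam lever all the way down so that the jaw grips the bottle, then press the bottle's cap down, twist it anticlockwise (seen from above) until it comes free, and lift it off. Finish while still holding the cap in the gripper, the right way up and 5 to 10 cm above the open mouth, with the lever still down and the bottle still standing upright in the clamp; do not drop the cap or disturb the other things on the worktop.

Things in the scene. Friction and masses are not known exactly. Their poses are not given: they have to be found in the camera images.
- clamp: one-handed bottle clamp, fixed to the worktop: wooden board 110 mm (its x) by 215 mm (its y, -140 to +75), top 18 mm up. Origin at worktop height in the middle of the bottle's place; z up. At +y a fixed V jaw, 74 mm high; at -y a sliding jaw 70 mm high, then a head block (y -101 to -69, 52 mm wide, ears up to 86 mm high) with the cam lever. Nothing but lever and bottle is higher.
- clamp_lever (a joint): cam lever's hinge about point clamp_pivot. 0: lever stands up, leaning 25 degrees from vertical away from the bottle (to the clamp's -y). Grows as it swings down and outward: at 1.15 rad, its stop, the lever lies level, pointing to the clamp's -y, and the bottle is gripped. Starts at 0 to 0.15, stays where left, takes up to 0.35 N m (5 N at the end).
- clamp_pivot (a point): centre of the lever's hinge pin, 85 mm from the clamp's origin towards its -y and 74 mm above the worktop; the hinge axis is the clamp's x.
- lever_tip (a point): middle of the free end of the lever, 80 mm from the pivot. The outer 50 mm of the lever is a black grip 18 mm wide (along the hinge axis) and 10 mm thick; nothing stands within 25 mm of it.
- bottle: round amber tablet bottle with a blank paper label, loose, 0.15 to 0.31 kg: body 60 mm across up to 68 mm, sloping shoulder up to 83 mm, neck 33 mm across, mouth at 104 mm. Origin under its centre, z up its axis; it stands on the clamp's board, 18 mm above the worktop, up to 4 mm off the clamp's origin until the jaw pushes it home (within 1 mm).
- cap: white ribbed push-and-turn cap on the bottle, loose, 75 g, 50 mm across, 24 mm high. Origin at the centre of its underside, z up; closed, its underside is 90 mm above the bottle's underside (108 mm above the worktop, the top 132 mm). Room all round it for the fingers: the shoulder is 7 mm lower than the cap's underside at the neck and slopes down outward.
- cap_top (a point): middle of the cap's top. A spring locks the cap: it turns only while pushed down 2.5 mm or more (9 N); it bottoms at 5 mm (11 N). Pushed down it turns anticlockwise from above (clockwise is blocked), is free after 33 degrees (0.58 rad), stops at 90: 60 is a good turn. Its seal drags (up to 0.4 N m), so an unclamped bottle turns with it. Free, it rises 1.5 mm, then lifts straight up.
- bottle_mouth (a point): centre of the bottle's rim, 104 mm above its underside.
- water_glass: clear drinking glass, 80 mm across and 91 mm high, standing on the coaster; origin under its centre. A bystander.
- coaster: round coaster, 94 mm across, 9 mm thick, under the glass; origin under its centre. A bystander.
- teaspoon: steel teaspoon lying flat in front of the clamp, 130 mm long; origin under its middle. A bystander.
- jug: small stoneware milk jug, 65 x 92 mm with its handle, 78 mm high; origin under its centre. A bystander.
- mug: stoneware mug, 90 mm across, 84 mm high; origin under its centre. A bystander.
- salt_box: round wooden salt box, 84 mm across, 62 mm high; origin under its centre. A bystander.
- storage_jar: glass jar with a white lid, 63 mm across, 99 mm high; origin under its centre. A bystander, not the bottle of this job.
- match_box: matchbox lying flat, 38 x 56 x 16 mm; origin under its centre. A bystander.

How it is judged:
By the outcome, as a careful person would: the job done as asked, in the order asked, and still so for the second after the job is handed in, while the arm keeps its last pose, push and grip.
It also fails if it takes over 50 s, if anything falls off the work surface, if the arm or the gripper's body presses on something with over 40 N, if the wrist force passes 120 N, or if a joint passes its speed limit or range.

## Working session

There is one attempt and no reset: what is moved stays moved. The work goes in short steps, Python scripts to look and compute and a tool call to move; the robot and the scene stay as the last step left them, time stands still between calls to the robot, and variables do not carry over. Pictures are saved under pics/ and viewed, at most 10 in all, crops included, and the job is handed in when it is done.

Besides the shell and the picture viewer there is one more tool, called after "Call:" as a command line: name --argument value ..., lists and objects as JSON in quotes. play_rows: Moves the arm, as the interface text tells. Its arguments: {"type":"object","properties":{"increments":{"type":"array"},"grip":{"type":"number"}},"required":["increments"]}

```bash
mkdir -p pics; cat > h.py <<'E'
import numpy as np, cv2
from scipy.spatial.transform import Rotation as R
from plant import status, eyes, job_done, nets
def world(p,px,z=None):
    """pixel->world using depth (or median depth), or on plane z"""
    K=np.array(p["camera_matrix"]);u,v=px
    d=np.array([(u-K[0,2])/K[0,0],-(v-K[1,2])/K[1,1],-1.])
    Rm=R.from_euler('xyz',p["orientation"]).as_matrix();c=np.array(p["xyz"])
    if z is not None:
        w=Rm@d;return c+w*(z-c[2])/w[2]
    r,q=int(round(v)),int(round(u));D=p["z_map"][max(0,r-2):r+3,max(0,q-2):q+3];D=D[D>0]
    return c+Rm@(d*np.median(D))
def cloud(p,m):
    K=np.array(p["camera_matrix"]);v,u=np.nonzero(m&(p["z_map"]>0));D=p["z_map"][v,u]
    P=np.c_[(u-K[0,2])/K[0,0]*D,-(v-K[1,2])/K[1,1]*D,-D]
    return P@R.from_euler('xyz',p["orientation"]).as_matrix().T+np.array(p["xyz"])
def save(p,n): cv2.imwrite(f"pics/{n}.png",p["frame"][:,:,::-1])
E
python3 - <<'E'
from h import *
np.set_printoptions(precision=1,suppress=True)
s=status.get_state();print(s)
a=[]
for c in("top","side"):
    p=eyes.capture(c);save(p,c+"0");a.append(p["frame"]);print(c,p["xyz"],p["orientation"],p["camera_matrix"])
    for q,z in(("cap_top",132),("clamp_pivot",74),("lever_tip",None),("clamp",0),("bottle",18)):
        for r in nets.pinpoint(p,q)[:2]:
            print(q,r["score"],np.array(r["location"]),world(p,r["location"]),world(p,r["location"],z) if z is not None else "")
E
```

```text
{'time_s': 0.0, 'joints': array([1.1, 0.3, 0. , 1.3, 0. , 1.4]), 'joint_velocities': array([-0., -0.,  0., -0.,  0.,  0.]), 'joint_torque': array([ -0. , -55.6,  34.5,   0. ,  -0. ,   0. ]), 'eef_pos': array([168.1, 523.4, 230.7]), 'orientation': array([-3.1, -0. ,  2.8]), 'contact_force': array([-0.2, -0.1, -0.5]), 'torque': array([ 0.,  0., -0.]), 'gripper_force': 0.0, 'grip_width': 85.29192109371307}
top [ 388.4   35.3 1247.5] [ 0.1  0.  -1.6] [[407.4   0.  266.4]
 [  0.  407.4 194.3]
 [  0.    0.    1. ]]
cap_top 0.57 [196.4 231.5] [424.8 263.1  18.1] [421.4 242.  132. ]
clamp_pivot 0.7 [270.3 191.1] [536.8  39.   85.5] [538.2  39.1  74. ]
clamp_pivot 0.59 [245.5 199.8] [507.4 107.5 130.9] [513.5 111.2  74. ]
lever_tip 0.65 [279.2 179.5] [580.9  11.7  17.2] 
clamp 0.78 [244.4 212.6] [473.7 112.1 109.2] [481.9 119.4   0. ]
bottle 0.53 [246.3 206.3] [489.5 105.4 130.6] [499.6 112.4  18. ]
bottle 0.48 [246.9 240.1] [397.9 111.9  -0.6] [397.8 110.8  18. ]
side [563.9 983.3 821.5] [0.9 0.  3.1] [[386.8   0.  256.6]
 [  0.  386.8 193.8]
 [  0.    0.    1. ]]
cap_top 0.77 [264.5 209.2] [493.2 120.9 131.2] [493.3 121.9 132. ]
cap_top 0.62 [293.2 279.3] [432.1 304.6  38.3] [447.9 385.8 132. ]
clamp_pivot 0.56 [248.5 209.1] [536.9  52.3  79.7] [536.7  45.1  74. ]
lever_tip 0.62 [237.8 185.8] [ 567.  -181.1    5.3] 
clamp 0.76 [257.9 241.5] [515.1 155.3  39.2] [512.7 113.9   0. ]
bottle 0.64 [261.8 237.9] [503.8 156.8  54. ] [501. 118.  18.]
bottle 0.3 [292.7 278.6] [433.4 303.4  39.8] [429.7 284.4  18. ]
```

```bash
python3 - <<'E'
import cv2,numpy as np
a=cv2.imread("pics/top0.png")[90:330,130:400];b=cv2.imread("pics/side0.png")[110:350,140:410]
cv2.imwrite("pics/both.png",cv2.resize(np.hstack([a,b]),(800,356),interpolation=cv2.INTER_CUBIC))
E
```

```text
(no output)
```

View pics/both.png

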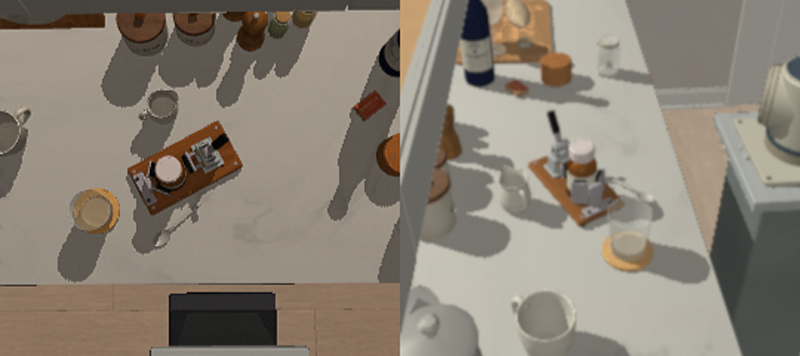

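The view shows the clamp mid-scene, with the cap at crop pixel (168,170). The lever points up and right at (222,140), the glass is at lower left (95,210), the spoon at (175,228) and the jug at (160,105). Next I'll measure these precisely.

```bash
python3 - <<'E'
from h import *
np.set_printoptions(precision=1,suppress=True)
for c in("top","side"):
    p=eyes.capture(c)
    for q in("cap","clamp","bottle","clamp_lever"):
        o=nets.outline_of(p,q)
        for r in o[:1]:
            C=cloud(p,r["mask"]); print(c,q,r["score"],len(C),C.mean(0),C.min(0),C.max(0))
            if q=="cap":
                T=C[abs(C[:,2]-131)<5].astype(np.float32);print(" top",len(T),T.mean(0), cv2.minEnclosingCircle(T[:,:2]))
            if q=="clamp":
                T=C[abs(C[:,2]-18)<5].astype(np.float32);r=cv2.minAreaRect(T[:,:2]);print(" board",len(T),r)
            if q=="clamp_lever": 
                for z in range(60,170,10):
                    T=C[abs(C[:,2]-z)<5]
                    if len(T):print("  ",z,len(T),T.mean(0))
    # board without nets
    C=cloud(p,np.ones((384,512),bool));F=C[(C[:,0]>380)&(C[:,0]<640)&(C[:,1]>-40)&(C[:,1]<230)]
    T=F[abs(F[:,2]-18)<4].astype(np.float32);print("raw board",len(T),cv2.minAreaRect(T[:,:2]))
    T=F[abs(F[:,2]-132)<5].astype(np.float32);print("raw z132",len(T),T.mean(0))
    T=F[F[:,2]>136];print("high",T)
E
```

```text
top cap 0.78 242 [495.5 112.8 130.2] [471.5  89.5 108. ] [521.3 134.  137.4]Traceback (most recent call last):
  File "<stdin>", line 10, in <module>
cv2.error: OpenCV(4.12.0) /io/opencv/modules/imgproc/src/shapedescr.cpp:201: error: (-215:Assertion failed) count >= 0 && (depth == CV_32F || depth == CV_32S) in function 'minEnclosingCircle'
```

```bash
python3 - <<'E'
from h import *
np.set_printoptions(precision=1,suppress=True)
for c in("top","side"):
    p=eyes.capture(c)
    for q in("cap","clamp","clamp_lever"):
        o=nets.outline_of(p,q)
        for r in o[:1]:
            C=cloud(p,r["mask"]); print(c,q,r["score"],len(C),C.mean(0),C.min(0),C.max(0))
            if q=="cap":
                T=C[abs(C[:,2]-131)<5];print(" top",len(T),T.mean(0), cv2.minEnclosingCircle(np.ascontiguousarray(T[:,:2],np.float32)))
            if q=="clamp":
                T=C[abs(C[:,2]-18)<5];print(" board",len(T),cv2.minAreaRect(np.ascontiguousarray(T[:,:2],np.float32)))
            if q=="clamp_lever": 
                for z in range(60,170,10):
                    T=C[abs(C[:,2]-z)<5]
                    if len(T):print("  ",z,len(T),T.mean(0))
    C=cloud(p,np.ones((384,512),bool));F=C[(C[:,0]>380)&(C[:,0]<640)&(C[:,1]>-40)&(C[:,1]<230)]
    for z in(18,132):
        T=F[abs(F[:,2]-z)<4];print("raw",z,len(T),T.mean(0),cv2.minAreaRect(np.ascontiguousarray(T[:,:2],np.float32)))
    T=F[F[:,2]>136];print("high",len(T),T[:25])
E
```

```text
top cap 0.79 267 [495.8 113.3 129.6] [471.5  89.6 107.3] [521.5 136.7 136.5]
 top 250 [496.8 113.8 130.3] ((497.1809387207031, 113.66301727294922), 25.16728973388672)
top clamp 0.86 2233 [510.4  80.6  30.8] [416.3 -29.8  -5.9] [607.6 205.4 150.3]
 board 1408 ((510.2450256347656, 87.58338928222656), (109.42906188964844, 213.51649475097656), 27.807405471801758)
top clamp_lever 0.56 116 [541.9  27.9 108.3] [525.4   3.9  74.8] [557.2  51.6 150.3]
   70 1 [532.7  51.6  74.8]
   80 26 [533.9  43.2  82.1]
   90 18 [536.9  37.8  89.2]
   100 8 [539.6  31.6  99.1]
   110 14 [542.5  27.  110. ]
   120 15 [545.7  22.  119.7]
   130 17 [547.4  15.6 130.1]
   140 16 [551.4   9.3 141.2]
   150 1 [555.9   9.5 150.3]
raw 18 1262 [508.5  85.   17.4] ((550.24072265625, 108.66529846191406), (199.86300659179688, 213.50424194335938), 27.79648780822754)
raw 132 228 [499.1 108.7 130.9] ((521.718994140625, 77.37519836425781), (46.188140869140625, 137.67977905273438), 35.66741943359375)
high 27 [[560.1  12.  141.3]
 [559.8   9.2 143. ]
 [557.4  14.7 140.9]
 [557.2  12.  142.1]
 [555.9   9.5 150.3]
 [557.    
[... 971 characters left out ...]
.5436401367188, 124.83651733398438), (168.96835327148438, 218.3800048828125), 51.461334228515625)
raw 132 168 [505.1 107.6 131.7] ((528.2246704101562, 76.4277114868164), (49.88628387451172, 145.07748413085938), 35.93251419067383)
high 22 [[556.5  11.  146.2]
 [553.4   5.8 142.4]
 [550.3   6.7 142.8]
 [562.7  13.1 144.2]
 [559.7  11.3 142.8]
 [556.7  16.2 146.1]
 [553.6  11.2 142.4]
 [550.5  11.1 142.2]
 [547.4   6.3 138.6]
 [562.9  10.6 138.7]
 [559.8  17.2 143.2]
 [556.8  13.7 140.6]
 [553.7  11.9 139.1]
 [550.6  11.1 138.4]
 [547.5   9.2 136.9]
 [560.   15.5 138.2]
 [556.9  15.6 138.2]
 [553.8  16.  138.3]
 [550.8  14.4 137. ]
 [560.1  19.  137. ]
 [557.1  19.5 137.2]
 [495.8 135.2 136.3]]
```

```bash
cat >> h.py <<'E'
O=np.array([496.,116.]);U=np.array([.466,-.885])
def go(s,z,yawdeg,lat=0,xy=None):
    """tool-frame shift (m) and turn from measured pose to clamp-line distance s (toward lever), height z"""
    st=status.get_state();Rm=R.from_euler('xyz',st["orientation"]).as_matrix()
    t=np.r_[O+U*s if xy is None else xy,z];d=Rm.T@(t-st["eef_pos"])/1000
    y=st["orientation"][2]-np.radians(yawdeg)
    print("shift",np.round(d,4),"turn",round((y+np.pi)%(2*np.pi)-np.pi,3),"F",np.round(st["contact_force"],1),"t",round(st["time_s"],2),"rpy",np.round(st["orientation"],3),"q",np.round(st["joints"],2),np.round(st["eef_pos"],1))
E
python3 -c "
from h import *
go(80,231,117.8);go(80,128,117.8)"
```

```text
shift [-4.939e-01 -3.439e-01  3.000e-04] turn 0.775 F [0.5 0.  0. ] t 1.1 rpy [3.142 0.    2.831] q [ 1.11  0.26  0.02  1.33 -0.    1.42] [168.2 523.6 231.3]
shift [-0.4939 -0.3439  0.1033] turn 0.775 F [0.5 0.  0. ] t 1.1 rpy [3.142 0.    2.831] q [ 1.11  0.26  0.02  1.33 -0.    1.42] [168.2 523.6 231.3]
```

Units first: shifts go in shares of 0.8 m and turns go in shares of 4 rad. So -0.494 m is -0.6175, -0.344 m is -0.43, 0.775 rad is 0.1938.

Call:
play_rows --increments '[[[-0.0313,-0.0213,0],0.0125],[[-0.6175,-0.43,0],0.1938],[[-0.6175,-0.43,0],0.1938],[[-0.6175,-0.43,0],0.1938],[[-0.6175,-0.43,0],0.1938],[[-0.6175,-0.43,0],0.1938],[[-0.6175,-0.43,0],0.1938],[[-0.6175,-0.43,0],0.1938]]' --grip 1

```text
time_s: 1.77
eef_pos: [364.3, 266.1, 231.6]
orientation: [3.141, 0.0, 2.05]
contact_force: [1.5, 0.2, -0.3]
grip_width: 0.3
gripper_force: 0.0
```

```bash
python3 -c "
from h import *
go(80,231,117.8)"
```

```text
shift [-0.2739  0.0482  0.0006] turn -0.006 F [ 1.5  0.2 -0.3] t 1.77 rpy [3.141 0.    2.05 ] q [ 0.44  0.09 -0.19  1.29  0.    1.54] [364.3 266.1 231.6]
```

Converted, -0.274 m is -0.3425, 0.048 m is 0.06.

Call:
play_rows --increments '[[[-0.3425,0.06,0],0],[[-0.3425,0.06,0],0],[[-0.3425,0.06,0],0],[[-0.3425,0.06,0],0],[[-0.3425,0.06,0],0],[[-0.3425,0.06,0],0],[[-0.3425,0.06,0],0],[[-0.3425,0.06,0],0]]'

```text
time_s: 2.43
eef_pos: [536.7, 43.6, 230.3]
orientation: [-3.141, 0.001, 2.051]
contact_force: [-1.2, 0.6, -0.6]
grip_width: -0.3
gripper_force: 0.0
```

```bash
python3 -c "
from h import *
go(80,231,117.8);go(80,132,117.8)"
```

```text
shift [ 0.003  -0.0023 -0.0007] turn -0.005 F [-1.2  0.6 -0.6] t 2.43 rpy [-3.141e+00  1.000e-03  2.051e+00] q [-0.07  0.24 -0.01  1.32 -0.    1.02] [536.7  43.6 230.3]
shift [ 0.0031 -0.0022  0.0983] turn -0.005 F [-1.2  0.6 -0.6] t 2.43 rpy [-3.141e+00  1.000e-03  2.051e+00] q [-0.07  0.24 -0.01  1.32 -0.    1.02] [536.7  43.6 230.3]
```

Converted, 0.098 m is 0.1225, 0.003 m is 0.0038.

Call:
play_rows --increments '[[[0.0038,-0.0025,0.0188],0],[[0.0038,-0.0025,0.0563],0],[[0.0038,-0.0025,0.0938],0],[[0.0038,-0.0025,0.115],0],[[0.0038,-0.0025,0.1225],0],[[0.0038,-0.0025,0.1225],0],[[0.0038,-0.0025,0.1225],0]]'

```text
time_s: 3.02
eef_pos: [530.9, 49.7, 134.1]
orientation: [3.141, 0.0, 2.056]
contact_force: [-0.2, -1.0, 1.4]
grip_width: 0.2
gripper_force: 0.0
```

```bash
python3 -c "
from h import *
go(80,132,117.8)
p=eyes.capture('side');cv2.imwrite('pics/s1.png',cv2.resize(p['frame'][130:290,170:350,::-1],(720,600)))"
```

```text
shift [-0.0051 -0.      0.0021] turn 0.0 F [-0.2 -1.   1.4] t 3.02 rpy [3.141 0.    2.056] q [-0.06  0.28 -0.21  1.09  0.    1.02] [530.9  49.7 134.1]
```

View pics/s1.png

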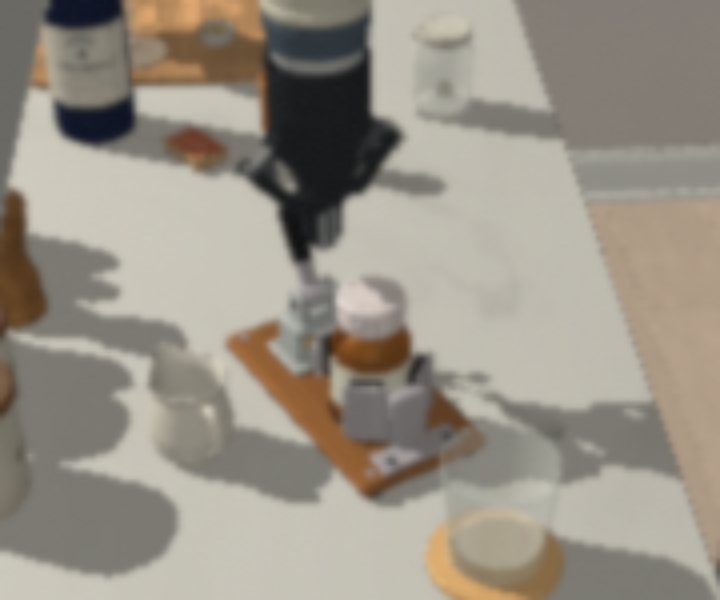

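Fingers (320,220) are between the lever (295,235) and the bottle, clear of the cap (370,300). I'll push along the arc now.

Converted, -0.0555 m is -0.0694, -0.047 m is -0.0588.

Call:
play_rows --increments '[[[-0.0125,0.0025,0.0013],0],[[-0.0263,0.0025,0.0025],0],[[-0.035,0.0025,0.0063],0],[[-0.0438,0.0025,0.0113],0],[[-0.0513,0.0025,0.0175],0],[[-0.0588,0.0025,0.025],0],[[-0.065,0.0025,0.0338],0],[[-0.0694,0.0025,0.0425],0]]'

```text
time_s: 3.73
eef_pos: [559.2, 0.2, 99.0]
orientation: [3.141, 0.001, 2.055]
contact_force: [1.7, -1.0, 4.1]
grip_width: -0.2
gripper_force: 2.2
```

```bash
python3 -c "
from h import *
go(130.5,100,117.8)"
```

```text
shift [ 0.0014 -0.0019 -0.001 ] turn -0.001 F [ 1.7 -1.   4.1] t 3.73 rpy [3.141e+00 1.000e-03 2.055e+00] q [-0.15  0.34 -0.2   1.02 -0.    0.94] [5.592e+02 2.000e-01 9.900e+01]
```

Contact is good, with about 4 N upward. I'll finish the arc.

Converted, 0.0265 m is 0.0331, 0.025 m is 0.0313.

Call:
play_rows --increments '[[[-0.0025,0,0.0063],0],[[-0.0044,0,0.0125],0],[[-0.0056,0,0.0188],0],[[-0.0063,0,0.025],0],[[-0.0063,0,0.0294],0],[[-0.0063,0,0.0313],0],[[-0.0063,0,0.0331],0],[[-0.0063,0,0.0331],0]]'

```text
time_s: 4.4
eef_pos: [562.0, -4.3, 77.7]
orientation: [3.137, 0.006, 2.055]
contact_force: [-12.5, -2.1, 50.3]
grip_width: -0.0
gripper_force: 25.1
```

```bash
python3 -c "
from h import *
go(136,78,117.8)"
```

```text
shift [ 0.0012 -0.0023 -0.0003] turn -0.001 F [-12.5  -2.1  50.3] t 4.4 rpy [3.137 0.006 2.055] q [-0.16  0.36 -0.24  0.97 -0.    0.93] [562.   -4.3  77.7]
```

At the stop (77.7 mm, stiff contact). Retract upward.

Call:
play_rows --increments '[[[0,0,-0.0063],0],[[0,0,-0.025],0],[[0,0,-0.0625],0],[[0,0,-0.1063],0],[[0,0,-0.15],0],[[0,0,-0.1813],0],[[0,0,-0.1875],0],[[0,0,-0.1875],0]]' --grip 1

```text
time_s: 5.07
eef_pos: [561.1, -3.4, 223.9]
orientation: [3.14, 0.001, 2.056]
contact_force: [-0.2, -0.7, -0.1]
grip_width: 0.0
gripper_force: 0.0
```

```bash
python3 - <<'E'
from h import *
np.set_printoptions(precision=1,suppress=True)
for c in("top","side"):
    p=eyes.capture(c)
    C=cloud(p,np.ones((384,512),bool));F=C[np.hypot(C[:,0]-496,C[:,1]-116)<45]
    T=F[(abs(F[:,2]-131)<4)];print(c,len(T),T.mean(0),cv2.minEnclosingCircle(np.ascontiguousarray(T[:,:2],np.float32)))
    G=C-np.r_[O,0];s=G[:,:2]@U;l=G[:,:2]@np.array([.885,.466])
    m=(abs(l)<9)&(s>118)&(s<175)&(C[:,2]>30)&(C[:,2]<150)
    print("lever s,z",[(b,round(float(np.median(C[m&(abs(s-b)<5),2])),1)) for b in range(120,176,10) if (m&(abs(s-b)<5)).any()])
go(0,200,117.8)
E
```

```text
top 172 [497.3 121.3 130.5] ((495.5487060546875, 115.70279693603516), 24.89682960510254)
lever s,z []
side 158 [498.5 120.5 131.5] ((497.4300842285156, 119.15386962890625), 26.357379913330078)
lever s,z [(120, 78.2), (130, 77.9), (140, 78.8), (150, 77.2), (160, 77.4)]
shift [ 0.1 -0.   0. ] turn -0.0 F [-0.4 -0.9 -1.1] t 5.17 rpy [-3.1 -0.   2.1] q [-0.2  0.3  0.   1.3 -0.   0.9] [560.1  -3.2 221.3]
```

The lever lies level at 78 mm along its whole length. Move over the cap with the gripper open.

```bash
python3 -c "
from h import *
np.set_printoptions(suppress=True)
go(0,200,117.8,xy=[496,116.5])"
```

```text
shift [ 0.1357 -0.0009  0.0214] turn -0.0 F [-0.4 -0.9 -1.1] t 5.17 rpy [-3.14  -0.001  2.056] q [-0.16  0.28  0.03  1.32 -0.    0.93] [560.1  -3.2 221.3]
```

Converted, 0.136 m is 0.17, -0.001 m is -0.0013.

Call:
play_rows --increments '[[[0.0188,-0.0013,0],0],[[0.0563,-0.0013,0],0],[[0.1,-0.0013,0],0],[[0.1375,-0.0013,0.0125],0],[[0.1625,-0.0013,0.0225],0],[[0.17,-0.0013,0.0263],0],[[0.17,-0.0013,0.0263],0],[[0.17,-0.0013,0.0263],0]]' --grip -1

```text
time_s: 5.83
eef_pos: [496.0, 116.8, 201.2]
orientation: [-3.14, -0.0, 2.057]
contact_force: [-0.1, 1.4, 0.5]
grip_width: 85.4
gripper_force: 0.0
```

```bash
python3 - <<'E'
from h import *
np.set_printoptions(precision=1,suppress=True)
p=eyes.capture("wrist");save(p,"w1");print(p["xyz"],p["orientation"])
o=nets.outline_of(p,"cap")
for r in o[:1]:
    C=cloud(p,r["mask"]);T=C[abs(C[:,2]-131)<5];print(r["score"],len(T),T.mean(0),cv2.minEnclosingCircle(np.ascontiguousarray(T[:,:2],np.float32)))
p=eyes.capture("top")
C=cloud(p,np.ones((384,512),bool));G=C-np.r_[O,0];s=G[:,:2]@U;l=G[:,:2]@np.array([.885,.466]);m=(abs(l)<9)&(s>118)&(s<175)&(C[:,2]>30)&(C[:,2]<150)
print("lever",np.median(C[m,2]) if m.any() else None)
p=eyes.capture("side")
go(0,200,117.8,xy=[496,116.5])
E
```

```text
[461.7 182.9 343.8] [-0.3 -0.   0.5]
0.73 2744 [497.3 119.6 131.7] ((497.9072265625, 118.17733001708984), 25.197389602661133)
lever 76.46603088823827
shift [ 0. -0.  0.] turn -0.002 F [ 0.2 -0.2  0.4] t 6.03 rpy [3.1 0.  2.1] q [ 0.1  0.2 -0.1  1.2 -0.   1.1] [496.9 115.9 201.8]
```

View pics/w1.png

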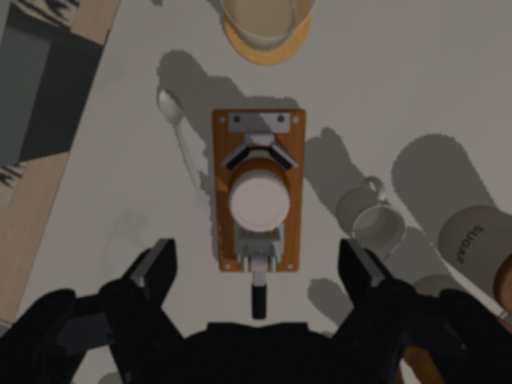

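Cap at pixel (260,198), centred between the fingertips (176 and 338). The lever is down at (259,300). Lower around the cap.

Converted, 0.1 m is 0.125, 0.001 m is 0.0013.

Call:
play_rows --increments '[[[0.0013,0.0006,0.0188],0],[[0.0013,0.0006,0.05],0],[[0.0013,0.0006,0.0813],0],[[0.0013,0.0006,0.1038],0],[[0.0013,0.0006,0.1175],0],[[0.0013,0.0006,0.125],0],[[0.0013,0.0006,0.125],0],[[0.0013,0.0006,0.125],0]]'

```text
time_s: 6.7
eef_pos: [496.8, 117.5, 102.2]
orientation: [3.141, 0.0, 2.055]
contact_force: [-0.5, -0.8, 0.3]
grip_width: 85.4
gripper_force: 0.0
```

Call:
play_rows --increments '[[[0,0,0],0],[[0,0,0],0],[[0,0,0],0],[[0,0,0],0],[[0,0,0],0],[[0,0,0],0],[[0,0,0],0],[[0,0,0],0]]' --grip 1

```text
time_s: 7.37
eef_pos: [496.8, 118.0, 102.7]
orientation: [3.14, 0.001, 2.056]
contact_force: [0.6, 0.2, 5.3]
grip_width: 48.9
gripper_force: 60.8
```

Converted, 0.0055 m is 0.0069, 0.004 m is 0.005.

Call:
play_rows --increments '[[[0,0,0.0025],0],[[0,0,0.005],0],[[0,0,0.0069],0],[[0,0,0.0069],0],[[0,0,0.0069],0]]'

```text
time_s: 7.78
eef_pos: [496.9, 118.0, 97.8]
orientation: [3.139, 0.001, 2.056]
contact_force: [-3.6, -0.0, 13.4]
grip_width: 48.8
gripper_force: 61.5
```

Converted, 0.0007 m is 0.0009, -0.52 rad is -0.13.

Call:
play_rows --increments '[[[0,0,0.0009],0],[[0,0,0.0009],-0.01],[[0,0,0.0009],-0.03],[[0,0,0.0009],-0.05],[[0,0,0.0009],-0.07],[[0,0,0.0009],-0.09],[[0,0,0.0009],-0.11],[[0,0,0.0009],-0.13]]'

```text
time_s: 8.45
eef_pos: [497.1, 118.1, 97.8]
orientation: [3.139, 0.003, 2.58]
contact_force: [-4.0, -0.1, 19.6]
grip_width: 48.9
gripper_force: 62.2
```

```bash
python3 -c "
from h import *
s=status.get_state();print(s['contact_force'],s['torque'],s['orientation'],s['joints'])"
```

```text
[-3.97518776 -0.09747396 19.63945681] [ 0.04614688  0.96261107 -0.2800695 ] [3.13942920e+00 2.69849577e-03 2.57961746e+00] [ 6.88231148e-02  2.68535435e-01 -3.20842849e-01  9.77962877e-01
  1.55567541e-04  6.30795657e-01]
```

Converted, -0.6 rad is -0.15.

Call:
play_rows --increments '[[[0,0,0],-0.02],[[0,0,0],-0.04],[[0,0,0],-0.06],[[0,0,0],-0.08],[[0,0,0],-0.1],[[0,0,0],-0.12],[[0,0,0],-0.14],[[0,0,0],-0.15]]'

```text
time_s: 9.12
eef_pos: [496.5, 117.4, 97.8]
orientation: [-3.14, 0.002, -3.104]
contact_force: [-8.2, -4.6, 21.1]
grip_width: 49.2
gripper_force: 62.5
```

```bash
python3 -c "
from h import *
s=status.get_state();print(s['contact_force'],s['torque'],s['orientation'],s['joints'])"
```

```text
[-8.17186622 -4.64253941 21.12024059] [-0.81718227  1.49756869 -0.4059686 ] [-3.1403459e+00  2.3835225e-03 -3.1035761e+00] [ 0.06844029  0.26810262 -0.32135274  0.97899647 -0.00131868  0.03042368]
```

Converted, -0.012 m is -0.015, -0.002 m is -0.0025.

Call:
play_rows --increments '[[[0,0,-0.0025],0],[[0,0,-0.0063],0],[[0,0,-0.01],0],[[0,0,-0.0125],0],[[0,0,-0.015],0],[[0,0,-0.015],0]]'

```text
time_s: 9.62
eef_pos: [496.0, 117.7, 107.6]
orientation: [-3.141, -0.001, -3.108]
contact_force: [-3.3, -4.8, 2.4]
grip_width: 48.7
gripper_force: 62.8
```

```bash
python3 -c "
from h import *
s=status.get_state();print(s['contact_force'],s['torque'])
p=eyes.capture('side');cv2.imwrite('pics/s2.png',cv2.resize(p['frame'][150:280,200:340,::-1],(640,594)))"
```

```text
[-3.27669958 -4.78129886  2.36701386] [-0.97041491  0.465401   -0.0884297 ]
```

View pics/s2.png

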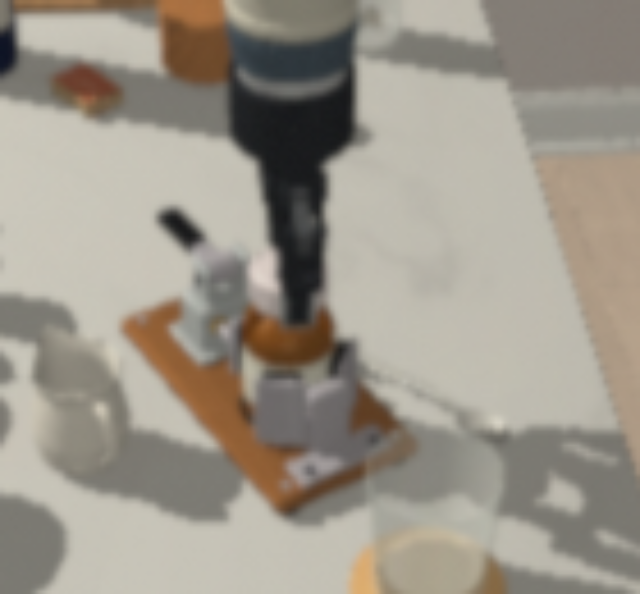

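The cap comes up freely, with only 2 N vertical. The lever is still down, and the bottle is upright in the V jaw (around 290,350). Lift on.

Converted, -0.08 m is -0.1, -0.03 m is -0.0375.

Call:
play_rows --increments '[[[0.0005,-0.0006,-0.0063],0],[[0.0005,-0.0006,-0.015],0],[[0.0005,-0.0006,-0.025],0],[[0.0005,-0.0006,-0.0375],0],[[0.0005,-0.0006,-0.0563],0],[[0.0005,-0.0006,-0.075],0],[[0.0005,-0.0006,-0.0913],0],[[0.0005,-0.0006,-0.1],0]]'

```text
time_s: 10.33
eef_pos: [496.6, 117.7, 190.1]
orientation: [3.141, 0.003, -3.107]
contact_force: [-0.0, 0.5, -0.6]
grip_width: 48.8
gripper_force: 62.6
```

Call:
play_rows --increments '[[[0,0,0],0],[[0,0,0],0],[[0,0,0],0]]'

```text
time_s: 10.58
eef_pos: [495.6, 117.4, 187.1]
orientation: [3.142, -0.001, -3.107]
contact_force: [0.2, -0.9, -1.2]
grip_width: 48.2
gripper_force: 62.6
```

```bash
python3 - <<'E'
from h import *
np.set_printoptions(precision=1,suppress=True)
s=status.get_state();print(s['contact_force'],s['eef_pos'],s['grip_width'],s['time_s'])
p=eyes.capture('side');cv2.imwrite('pics/s3.png',cv2.resize(p['frame'][120:270,200:340,::-1],(560,600)))
for q in("cap","bottle","clamp_lever"):
    for r in nets.outline_of(p,q)[:1]:
        C=cloud(p,r["mask"]);print(q,r["score"],np.percentile(C,[3,50,97],axis=0))
print([(r["score"],world(p,r["location"])) for r in nets.pinpoint(p,"bottle_mouth")[:2]])
E
```

```text
[ 0.2 -0.9 -1.2] [495.6 117.4 187.1] 48.19964679741275 10.5833
cap 0.49 [[505.7 101.6 195.3]
 [513.9 129.1 213.8]
 [522.4 142.9 217.5]]
bottle 0.65 [[471.6 101.1  28.9]
 [499.  131.7  94.1]
 [527.1 147.3 122.2]]
clamp_lever 0.52 [[529.6 -29.7  69.7]
 [555.5  11.1  77.5]
 [578.2  50.1  85.7]]
[(0.72, array([502.5, 109.4, 109.6])), (0.26, array([578.4, 500. ,  76.1]))]
```

View pics/s3.png

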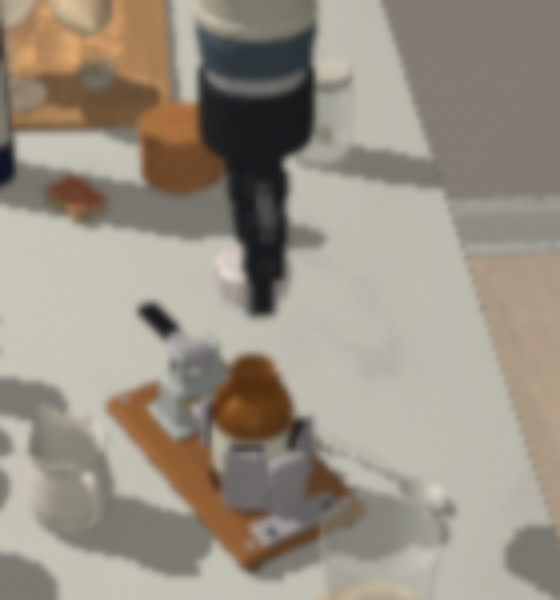

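The cap is held level at (250,275), with its underside about 72 mm above the open mouth (255,360). The lever is down and the bottle upright.

```bash
python3 -c "
from plant import job_done
print(job_done())"
```

```text
the job is handed in; nothing more can be done
None
```

The bottle is open and the job is handed in at about 10.6 s: the gripper holds the cap upright about 7 cm above the mouth, the lever is still down and the bottle stands upright in the clamp. Nothing else was seen to move, and no verdict came back.

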